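# Put the work-holding hardware back in its trays

### The job

The bench hardware left over from a jig, two star knobs, two bench dogs and one toggle clamp, lies mixed on the bench: put each piece away in the ply tray that already holds one of its own kind. Lay them in a single layer on the floor of the tray, the knobs standing on their hubs, the dogs lying on their sides and the clamp standing on its base as they do now, and let go of them. Leave the glue bottle and the block plane where they are.

Things in the scene. Friction and masses are not known exactly. Their poses are not given: they have to be found in the camera images.
- knob_a: Black plastic star knob standing on its hub on the bench: five-lobed head 50 mm across, at heights 10 to 28 mm, on a hub 24 mm in diameter; brass insert on top. Origin: centre of the underside, z up its axis. One lobe points along x, the rest every 72 degrees; gripped along y it is 48 mm wide. About 45 g.
- knob_b: A second star knob, the same as knob_a in all respects.
- dog_a: Steel bench dog lying on its side on the bench, 76 mm long: round post 20 mm in diameter with two rubber rings, D-shaped head 28 mm wide lying on its flat. Origin: on the post's axis at the centre of mass, 10 mm above the bench; x along the post to the head. Post x = -44 to +14 mm, head +14 to +32 mm and up to 14 mm above the axis. Grip the post across. About 200 g.
- dog_b: A second bench dog, the same as dog_a in all respects.
- clamp: Small steel toggle clamp standing on its base (34 x 30 x 2.5 mm) on the bench, 99 mm long, 31 mm high. Upright side plates 30 mm long (x), 14 mm wide over both (y), 2.5 to 22 mm high: grip them across, along y. Arm with rubber-tipped spindle to x = +50 mm, black handle to x = -49 mm. Origin: centre of the underside of the base, z up. About 110 g.
- tray_knobs: Fixed open plywood tray, one of three alike: 192 (its x) x 126 (its y) x 45 mm high, walls and floor 6 mm thick, inside 180 x 114 mm. Origin: centre of its underside on the bench. The tray for star knobs: one star knob already stands in it towards its +x end, about 60 mm from the middle; the half at its -x end, nearer the robot, is empty.
- tray_dogs: Fixed open plywood tray, one of three alike: 192 (its x) x 126 (its y) x 45 mm high, walls and floor 6 mm thick, inside 180 x 114 mm. Origin: centre of its underside on the bench. The tray for bench dogs: one bench dog already lies across it towards its +x end, about 60 mm from the middle; the half at its -x end, nearer the robot, is empty.
- tray_clamps: Fixed open plywood tray, one of three alike: 192 (its x) x 126 (its y) x 45 mm high, walls and floor 6 mm thick, inside 180 x 114 mm. Origin: centre of its underside on the bench. The tray for toggle clamps: one toggle clamp already stands across it towards its +x end, about 60 mm from the middle; the half at its -x end, nearer the robot, is empty.
- glue_bottle: Yellow bottle of wood glue with an orange cap, 60 mm in diameter, 170 mm tall, standing on the bench to the left of the trays; leave it alone. Origin: centre of its underside.
- block_plane: Small hand plane of dark cast iron with a brass cap and a wooden knob, 160 mm long (x), 46 mm wide, about 55 mm high, on the bench to the right of the work; leave it alone. Origin: centre of its sole.

How it is judged:
At the end, for the whole second after the job is handed in: Knobs, dogs and clamp each within the walls of their own tray and on its floor (within 8 mm of floor height, dogs 10 mm); knobs and clamp within 15 degrees of upright, dogs within 15 degrees of level; all released and at rest (x of knob_a in the frame of tray_knobs between -0.087 and 0.087 m and y of knob_a in the frame of tray_knobs between -0.057 and 0.057 m and z of knob_a in the frame of tray_knobs between -0.004 and 0.014 m and linear speed of each of knob_a, knob_b, dog_a, dog_b, clamp below 0.02 m/s and angular speed of each of knob_a, knob_b, dog_a, dog_b, clamp below 0.2 rad/s and angle between each of knob_a, knob_b, clamp's own z axis and vertical below 0.26 rad and x of knob_b in the frame of tray_knobs between -0.087 and 0.087 m and y of knob_b in the frame of tray_knobs between -0.057 and 0.057 m and z of knob_b in the frame of tray_knobs between -0.004 and 0.014 m and x of dog_a in the frame of tray_dogs between -0.087 and 0.087 m and y of dog_a in the frame of tray_dogs between -0.057 and 0.057 m and z of dog_a in the frame of tray_dogs between 0.006 and 0.026 m and angle between dog_a's own x axis and vertical between 1.31 and 1.83 rad and x of dog_b in the frame of tray_dogs between -0.087 and 0.087 m and y of dog_b in the frame of tray_dogs between -0.057 and 0.057 m and z of dog_b in the frame of tray_dogs between 0.006 and 0.026 m and angle between dog_b's own x axis and vertical between 1.31 and 1.83 rad and x of clamp in the frame of tray_clamps between -0.087 and 0.087 m and y of clamp in the frame of tray_clamps between -0.057 and 0.057 m and z of clamp in the frame of tray_clamps between -0.004 and 0.014 m); the robot touches nothing.
It fails at once if the glue bottle is moved more than 25 mm (distance of glue_bottle from where it was at the start of the episode above 0.025 m).
It fails at once if the block plane is moved more than 25 mm (distance of block_plane from where it was at the start of the episode above 0.025 m).
It also fails if it takes over 109 s, if anything falls off the work surface, if the arm or the gripper's body presses on something with over 40 N, if the wrist force passes 120 N, or if a joint passes its speed limit or range.

### The arm

A 7-joint arm with a two-finger parallel gripper is mounted at the origin on the work surface. World frame = base frame: x ahead of the robot, y to its left, z up, the work surface at z = 0. Lengths are in m, angles in rad, forces in N, time in s.
With the tool pointing down it reaches from about 0.35 to 0.9 m from the base axis. Payload 7.2 kg.
Tool frame: the origin (TCP) lies midway between the tips of the shut fingers; the grasp point (between the pads) lies 19 mm behind it; z points along the fingers, y is the line along which they close (so a half turn about z gives the same grasp; the last joint's range is limited). The gripper opens to 85 mm and grips with 20 to 120 N. Pads are 22 mm wide; open, the fingers measure 114 mm over their backs; the gripper's body (76 mm by 85 mm) begins 54 mm behind the grasp point. The pads swing forward as they close: fully open they stand 13 mm farther back than shut.
Start: joints at [1.232, 0.411, -0.013, 1.596, 0.006, 1.134, -0.082], TCP at [0.167, -0.602, 0.231] pointing down, gripper open.
Joint ranges: [-2.95, 2.95], [-0.29, 1.99], [-1.47, 1.44], [0.14, 2.54], [-1.03, 4.17], [0.13, 1.85], [-2.86, 2.86]. Speed limits (rad/s): [2.39, 2.39, 3.01, 3.01, 3.14, 3.14, 3.14].

### API

Orientations are given as a 3x3 rotation matrix whose columns are the frame's x, y, z axes.
In Python, from rig import arm gives the robot as it stands.
- The arm moves only by the shell command python3 inch.py 'ROWS' [OPENING] [FORCE]. ROWS is one flat JSON list of numbers that holds 1 to 8 rows one after another, with no inner brackets; each row has 4 numbers: dx, dy, dz in m, then a turn about the tool's z in rad; each row is the pose to reach, as a shift and turn from the pose commanded when the command began, along the tool's axes at that moment; what a row does not reach only later rows make up. A row lasts 1/8 s, in which the tool goes at most 0.0625 m and 0.188 rad, less where a joint would pass 70% of its speed; a pose out of reach is approached as far as the arm can. OPENING is the finger opening in m, set as the command begins (- or left out keeps the last). The fingers move at their own pace and stop on an object; FORCE is the grip in N (left out, the last holds). Time passes only in rows, so rows that do not move let the fingers close. It prints the time, the measured TCP pose, the force, the opening and the grip force at its end. Input that does not fit is refused with a message, and nothing moves.
- arm.sense(): the state, without advancing time (a new reading comes with each control period).
- arm.get_image(name): name is "side" or "top" or "wrist"; returns the picture (480x640x3 uint8, red, green, blue); there is no depth.
- arm.camera_info(name): a dict with "K" (3x3 intrinsics, pixels), "R" (3x3) and "t" (3): a world point X has camera coordinates R X + t. Camera axes: x right, y down, z forward; pixel columns grow to the right and rows downward; lengths in m; the calibration is good to about 2 mm. A picture is of the moment at which its call begins: read the wrist's pose just before it. camera_info takes no time and is no camera call; for the wrist camera it gives the pose at the moment of the call.
- arm.close_job(): hands the job in; it is judged then, once.
The state is a dict: "t": time; "qpos": joint angles; "qvel": joint speeds; "tau": joint torques, N m; "ee_pos": TCP position; "tcp_rot": TCP orientation; "force": force on the tool from outside, world axes, zero at the start; "torque": the same for the moment, N m; "gripper_width": finger opening in m; "grip_force": force on a finger pad.
Only numpy, scipy, OpenCV 4.12 (cv2) and the standard library are available. Lean on these libraries where they do the work, as an engineer would, in place of code of your own. Each camera call takes 0.05 s, during which the arm holds its last target. There are 200 camera calls.

## Working session

There is one attempt and no reset: what is moved stays moved. The work goes in short steps, Python scripts to look and compute and a shell command to move; the robot and the scene stay as the last step left them, time stands still between calls to the robot, and variables do not carry over. Pictures are saved under pics/ and viewed, at most 14 in all, crops included, and the job is handed in when it is done.

```bash
ls; mkdir -p pics; cat > h.py <<'E'
import numpy as np, cv2
from rig import arm
def snap(n,f):
    c=arm.camera_info(n); im=arm.get_image(n); cv2.imwrite(f'pics/{f}.png',im[:,:,::-1]); np.savez(f'pics/{f}.npz',**{k:np.array(c[k]) for k in 'KRt'}); return im
def cam(f):
    c=np.load(f'pics/{f}.npz'); return c['K'],c['R'],c['t']
def ray(f,px,z):
    K,R,t=cam(f); d=R.T@np.linalg.solve(K,[px[0],px[1],1]); o=-R.T@t; return o+d*(z-o[2])/d[2]
def tri(obs):
    A=[];b=[]
    for f,px in obs:
        K,R,t=cam(f); d=R.T@np.linalg.solve(K,[px[0],px[1],1]); d/=np.linalg.norm(d); o=-R.T@t; P=np.eye(3)-np.outer(d,d); A.append(P);b.append(P@o)
    A=np.vstack(A);b=np.hstack(b); x=np.linalg.lstsq(A,b,rcond=None)[0]; return x,np.linalg.norm(A@x-b)
def proj(f,X):
    K,R,t=cam(f); p=K@(R@np.array(X)+t); return p[:2]/p[2]
E
python3 - <<'E'
from h import *
np.set_printoptions(precision=4,suppress=True)
for n in ['side','top','wrist']:
    snap(n,n+'0'); K,R,t=cam(n+'0'); print(n,K[0,0],-R.T@t,R[2])
s=arm.sense(); print(s['t'],s['ee_pos'],s['tcp_rot'],s['gripper_width'])
E
```

```text
inch.py
pics
rig.py
side 443.5656274518007 [0.1571 0.5803 0.7783] [ 0.3653 -0.5616 -0.7424]
top 519.5900122386183 [ 0.3412 -0.0131  1.4281] [ 0.1392  0.018  -0.9901]
wrist 431.4145084380858 [ 0.2386 -0.5827  0.3729] [-0.2807 -0.0762 -0.9568]
0.15 [ 0.1671 -0.6019  0.2306] [[ 0.9636  0.2675 -0.0004]
 [ 0.2675 -0.9636  0.0012]
 [-0.0001 -0.0013 -1.    ]] 0.08492859711553993
```

View pics/top0.png

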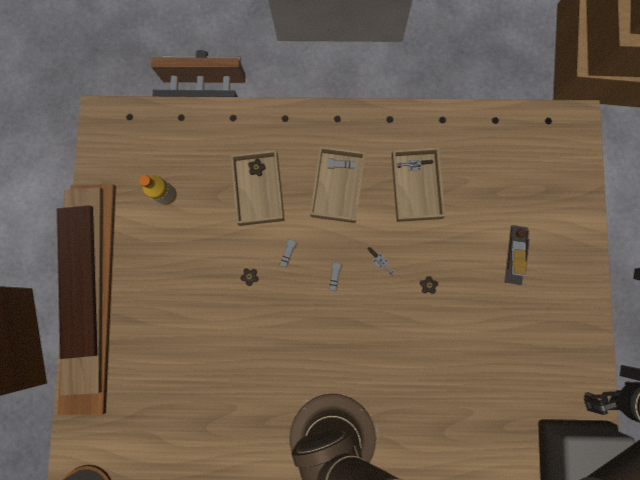

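View pics/side0.png

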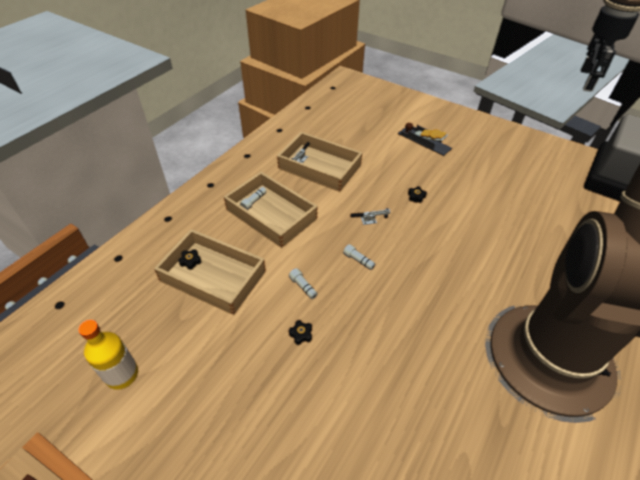

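The top view shows the knobs at (249,277) and (429,285), the dogs at (289,253) and (335,277), and the clamp at (381,261). The trays for knobs, dogs and clamps are at (258,188), (338,186) and (417,185). The side view shows the same layout, with the knobs at (301,331) and (417,194). I'll enlarge both for measuring.

```bash
python3 - <<'E'
from h import *
def crop(f,x0,y0,w,h,s,o):
    im=cv2.imread(f'pics/{f}.png')[y0:y0+h,x0:x0+w]; im=cv2.resize(im,None,fx=s,fy=s,interpolation=cv2.INTER_CUBIC)
    im=cv2.convertScaleAbs(im,alpha=1.5)
    for x in range((x0+19)//20*20,x0+w,20):
        cv2.line(im,(int((x-x0+.5)*s),0),(int((x-x0+.5)*s),6),(0,0,255),1); cv2.putText(im,str(x),(int((x-x0+.5)*s)-10,16),0,.35,(0,0,255),1)
    for y in range((y0+19)//20*20,y0+h,20):
        cv2.line(im,(0,int((y-y0+.5)*s)),(6,int((y-y0+.5)*s)),(0,0,255),1); cv2.putText(im,str(y),(8,int((y-y0+.5)*s)+4),0,.35,(0,0,255),1)
    cv2.imwrite(f'pics/{o}.png',im); print(im.shape)
crop('top0',225,143,225,160,3.5,'top0c'); crop('side0',150,125,285,220,2.7,'side0c')
E
```

```text
(560, 788, 3)
(594, 770, 3)
```

View pics/top0c.png

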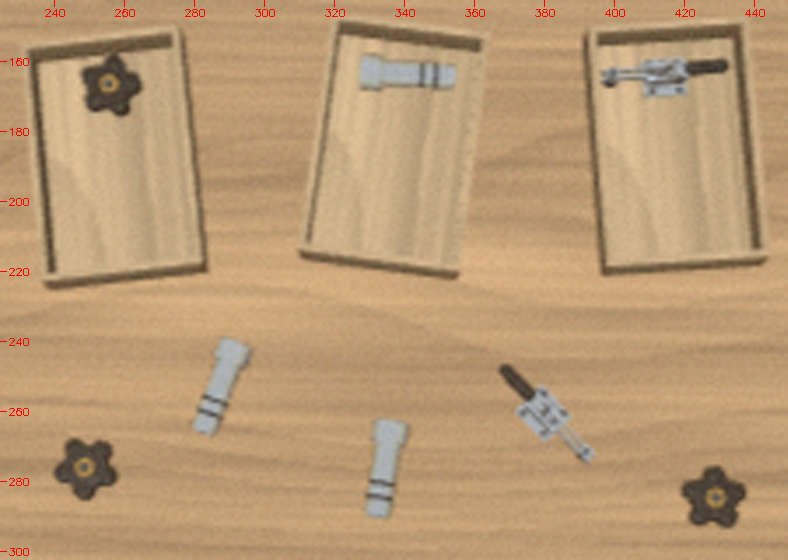

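View pics/side0c.png

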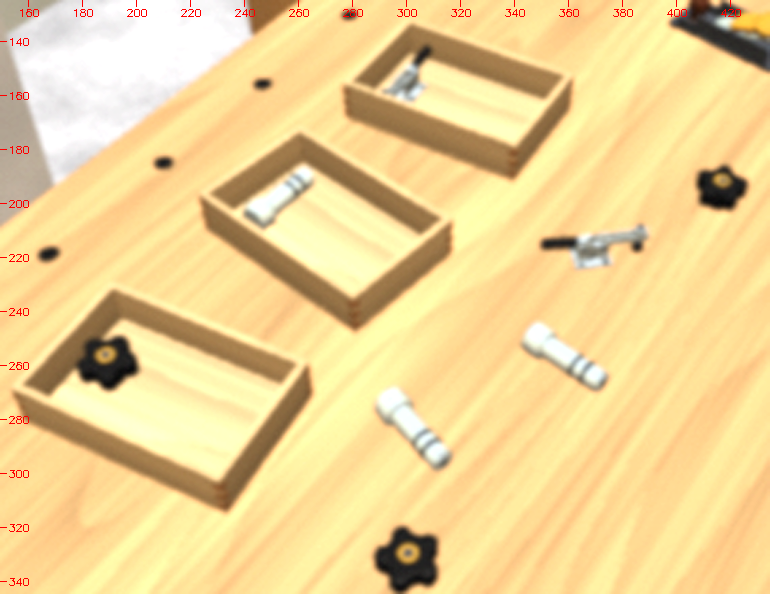

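Crops:
- **Knob inserts:** top-crop (84,467) and (714,497).
- **Dogs, tail to head:** (204,431) to (234,346), and (377,514) to (391,426).
- **Clamp:** handle end (503,368), spindle tip (588,456).

The tray rims are clear in both views. Next I'll triangulate.

```bash
cat > m1.py <<'E'
from h import *
from scipy.optimize import least_squares
np.set_printoptions(precision=4,suppress=True)
T=lambda p:('top0',(p[0]/3.5-.5+225,p[1]/3.5-.5+143))
S=lambda p:('side0',(p[0]/2.7-.5+150,p[1]/2.7-.5+125))
for n,a,b in [('knobL',(84,467),(407,553)),('knobR',(714,497),(722,181)),('dogA tail',(204,431),(437,462)),('dogA head',(234,346),(393,398)),('dogB tail',(377,514),(601,383)),('dogB head',(391,426),(537,333)),('clamp handle',(503,368),(545,245)),('clamp base',(543,412),(590,252)),('clamp tip',(590,457),(640,234))]:
    print(n,*tri([T(a),S(b)]), 'tray dist' )
rims={'knobs':([(28,50),(182,28),(207,266),(46,284)],[(15,392),(115,290),(309,366),(226,487)]),
'dogs':([(338,20),(486,38),(460,270),(301,248)],[(202,198),(300,134),(451,224),(355,300)]),
'clamps':([(584,32),(743,22),(768,258),(602,268)],[(345,88),(411,25),(572,78),(513,149)])}
for n,(a,b) in rims.items():
    # order: far-left, far-right, near-right, near-left (top); side order: far-left(+x+y), far-right, near-right, near-left
    for i in range(4): print(n,*tri([T(a[i]),S(b[i])]))
    loc=np.array([(96,63),(96,-63),(-96,-63),(-96,63)])/1e3
    def f(v):
        c,s=np.cos(v[2]),np.sin(v[2]); r=[]
        for i,l in enumerate(loc):
            P=[v[0]+c*l[0]-s*l[1],v[1]+s*l[0]+c*l[1],.045]
            for o in (T(a[i]),S(b[i])): r+=list(proj(o[0],P)-o[1])
        return r
    q=least_squares(f,[.6,0,0],loss='soft_l1'); print(n,'FIT',q.x,np.abs(f(q.x)).max())
E
python3 m1.py
```

```text
knobL [0.421  0.2308 0.0273] 0.0012256475493774082 tray dist
knobR [ 0.4045 -0.2535  0.028 ] 0.0003591970034314809 tray dist
dogA tail [0.4534 0.142  0.0061] 0.0039130202945731555 tray dist
dogA head [0.5165 0.1178 0.0161] 0.0009493672697960804 tray dist
dogB tail [0.3882 0.0042 0.0072] 9.063103905939142e-06 tray dist
dogB head [ 0.456  -0.0058  0.016 ] 0.00013141474884289744 tray dist
clamp handle [ 0.5012 -0.0924  0.0231] 0.0010880964963674773 tray dist
clamp base [ 0.4701 -0.1245  0.0046] 0.000589506285747961 tray dist
clamp tip [ 0.4367 -0.1592  0.0171] 0.003740825607656974 tray dist
knobs [0.7514 0.288  0.0349] 0.004121854089396202
knobs [0.7698 0.1649 0.0309] 0.0004803387438369602
knobs [0.5789 0.14   0.0353] 0.0028073019383523536
knobs [0.5612 0.264  0.0343] 0.0005670914898409123
knobs FIT [0.6609 0.2165 0.1358] 2.9048192345765926
dogs [0.7777 0.042  0.0373] 0.0037625294817015837
dogs [ 0.7623 -0.0762  0.0379] 0.0008165627008785654
dogs [ 0.577  -0.0575  0.0353] 0.0006663470375871027
dogs [0.5915 0.0658 0.0386] 0.0003706758189519184
dogs FIT [ 0.6746 -0.0039 -0.1172] 2.5897448712968867
clamps [ 0.7669 -0.1531  0.0412] 0.0006742858338895461
clamps [ 0.7763 -0.2785  0.0394] 0.00029897372148334134
clamps [ 0.5892 -0.2944  0.041 ] 0.0017943884628766605
clamps [ 0.5792 -0.1662  0.044 ] 0.0017831020392600992
clamps FIT [ 0.6767 -0.2219  0.075 ] 1.6099926125706077
```

```bash
cat >> h.py <<'E'
def go(P,yaw,cur=None):
    """rows: tool-axis shift to TCP P with closing line y at world angle yaw (mod pi), tool down"""
    s=arm.sense(); R=np.array(s['tcp_rot']); p=np.array(s['ee_pos']); d=R.T@(np.array(P)-p)
    a=np.arctan2(R[1,1],R[0,1]); t=-(yaw-a); t=(t+np.pi/2)%np.pi-np.pi/2
    print('d',np.round(d,4),'|d|',round(np.linalg.norm(d),3),'turn',round(t,3),'q7',round(s['qpos'][6],2),'t',round(s['t'],2))
E
python3 inch.py '[0.05,-0.04,-0.004,0,0.10,-0.08,-0.008,0,0.15,-0.12,-0.012,0,0.2,-0.16,-0.016,0,0.25,-0.2,-0.02,0,0.3,-0.24,-0.024,0,0.35,-0.28,-0.028,0,0.38,-0.31,-0.03,0]'
python3 -c "
from h import *
snap('wrist','w1');print(arm.sense()['ee_pos'],arm.sense()['qpos'])"
python3 inch.py '[0.015,-0.05,0,0,0.03,-0.1,0,0,0.045,-0.15,0,0,0.05,-0.19,0,0,0.05,-0.19,0,0]'
python3 -c "
from h import *
snap('wrist','w2');print(arm.sense()['ee_pos'],arm.sense()['qpos'])"
python3 inch.py '[0.015,-0.05,0,0,0.03,-0.1,0,0,0.045,-0.15,0,0,0.05,-0.19,0,0,0.05,-0.19,0,0]'
python3 -c "
from h import *
snap('wrist','w3');print(arm.sense()['ee_pos'],arm.sense()['qpos'])
m=np.vstack([np.hstack([cv2.imread('pics/w1.png'),cv2.imread('pics/w2.png')]),np.hstack([cv2.imread('pics/w3.png')]*2)])
cv2.imwrite('pics/m.png',cv2.convertScaleAbs(cv2.resize(m,(800,600),interpolation=cv2.INTER_AREA),alpha=1.4))"
```

```text
t: 1.15
ee_pos: [0.4515, -0.1997, 0.2615]
tcp_rot: [[0.963, 0.268, 0.0], [0.268, -0.963, 0.0], [0.0, 0.0, -1.0]]
force: [0.4, -0.7, -0.6]
gripper_width: 0.0854
grip_force: 0.0
[ 0.45516779 -0.19249442  0.26201806] [ 0.58322503  0.17886838 -0.31737598  1.8483606   0.05722217  1.12159564
 -1.04554735]
t: 1.82
ee_pos: [0.4472, -0.0025, 0.2614]
tcp_rot: [[0.962, 0.273, 0.0], [0.273, -0.962, 0.0], [0.0, -0.0, -1.0]]
force: [0.6, -1.2, -0.7]
gripper_width: 0.0856
grip_force: 0.0
[ 0.44750051 -0.00466397  0.2612923 ] [ 0.34067626  0.1084735  -0.47034104  1.93686445  0.05515678  1.1086346
 -1.44915987]
t: 2.5
ee_pos: [0.4449, 0.1929, 0.2611]
tcp_rot: [[0.963, 0.271, -0.0], [0.271, -0.963, 0.001], [-0.0, -0.001, -1.0]]
force: [0.6, -0.4, 0.8]
gripper_width: 0.0851
grip_force: 0.0
[0.4453743  0.19072529 0.26093086] [ 0.0413032   0.19907666 -0.62371952  1.85353725  0.12803509  1.12958011
 -1.9270831 ]
```

View pics/m.png

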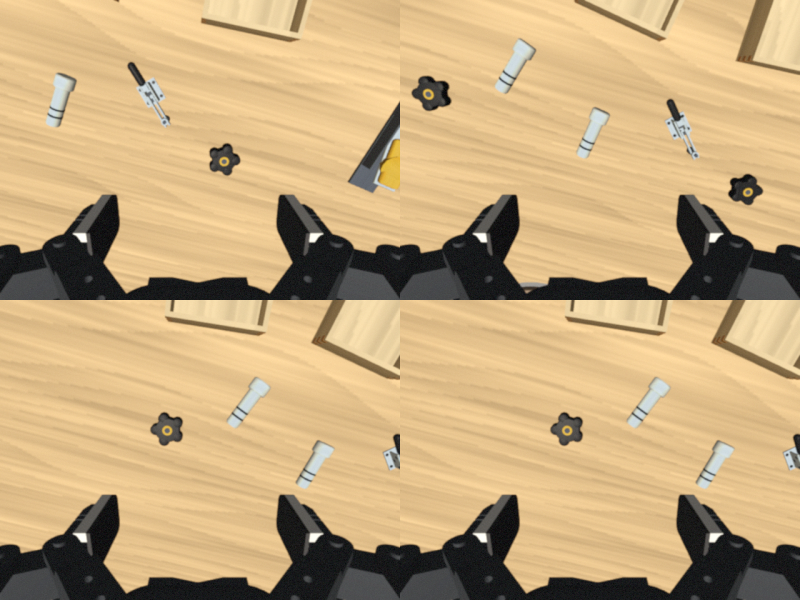

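The montage shows all five pieces clear of each other. In the quarter-scale w2 tile, the knobs are at (431,93) and (745,190), the dogs at (515,67) and (592,132), and the clamp at (682,128). I'll rectify the wrist views to world-plane tiles and measure those.

```bash
cat >> h.py <<'E'
def ortho(f,c,z,half=.06,s=2200):
    """world-plane tile centred on c: image up=+x, left=+y, s px per m"""
    K,R,t=cam(f); n=int(2*half*s)
    A=np.array([[0,-1/s,c[0]+half],[-1/s,0,c[1]+half],[0,0,z],[0,0,1]])
    H=K@np.hstack([R,t.reshape(3,1)])@A
    return cv2.warpPerspective(cv2.imread(f'pics/{f}.png'),H,(n,n),flags=cv2.INTER_LINEAR|cv2.WARP_INVERSE_MAP)
def t2w(px,c,half=.06,s=2200): return np.array([c[0]+half-px[1]/s,c[1]+half-px[0]/s])
E
cat > m2.py <<'E'
from h import *
np.set_printoptions(precision=4,suppress=True)
L=[('knobL','w3',(.421,.231),.028),('knobR','w1',(.4045,-.2535),.028),('dogA','w3',(.485,.130),.010),('dogB','w2',(.422,0),.010),('clamp','w2',(.470,-.1245),.0225),('clamp','w1',(.470,-.1245),.0225)]
def brass(f,c):
    o=ortho(f,c,.028); h=cv2.cvtColor(o,cv2.COLOR_BGR2HSV); d=cv2.dilate((h[...,2]<75).astype(np.uint8),np.ones((21,21)))
    d=cv2.morphologyEx((h[...,2]<85).astype(np.uint8),cv2.MORPH_CLOSE,np.ones((29,29)))
    n,lab,st,ce=cv2.connectedComponentsWithStats(d); i=1+np.argmax(st[1:,4]); m=(lab==i)
    b=m&(h[...,1]>110)&(h[...,2]>85); b=cv2.erode(m.astype(np.uint8),np.ones((31,31))).astype(bool)&(h[...,1]>90)&(h[...,2]>70)
    ys,xs=np.nonzero(b); cen=np.array([xs.mean(),ys.mean()])
    # lobe phase
    ys,xs=np.nonzero(m); w=np.array([t2w((x,y),c) for x,y in zip(xs,ys)])-t2w(cen,c)
    r=np.hypot(*w.T); a=np.arctan2(w[:,1],w[:,0]); k=(r>.017)&(r<.027); ph=np.angle(np.exp(5j*a[k]).sum())/5
    return t2w(cen,c),np.degrees(ph),b.sum(),m.sum()/2200**2*1e6,t2w(ce[i],c)
for k,c,fs in [('knobL',(.421,.231),('w2','w3')),('knobR',(.4045,-.2535),('w1','w2'))]:
    ob=[]
    for f in fs:
        q=brass(f,c); print(k,f,q); ob.append((f,proj(f,[*q[0],.028])))
    print(tri(ob))
def dog(f,c):
    o=ortho(f,c,.010); h=cv2.cvtColor(o,cv2.COLOR_BGR2HSV); m=((h[...,1]<60)&(h[...,2]>90)).astype(np.uint8)
    m=cv2.morphologyEx(m,cv2.MORPH_CLOSE,np.ones((15,15))); n,lab,st,ce=cv2.connectedComponentsWithStats(m); i=1+np.argmax(st[1:,4])
    ys,xs=np.nonzero(lab==i); r=cv2.minAreaRect(np.column_stack([xs,ys]).astype(np.float32)); (w,hh)=np.array(r[1])/2.2
    P=np.array([t2w(p,c) for p in zip(xs,ys)]); mu=P.mean(0); u=np.linalg.svd(P-mu,full_matrices=False)[2][0]; u*=np.sign(u[0]); s=(P-mu)@u
    return t2w(r[0],c),(w,hh),mu,np.degrees(np.arctan2(u[1],u[0])),mu+u*s.min(),mu+u*s.max()
for k,c,fs in [('dogA',(.485,.130),('w3','w2')),('dogB',(.422,0),('w2','w3','w1'))]:
    for f in fs: print(k,f,*dog(f,c))
T=[]
for n,f,c,z in L:
    o=ortho(f,c,z); o=cv2.convertScaleAbs(o,alpha=1.3)
    for g in range(0,264,44): cv2.line(o,(g,0),(g,5),(0,0,255)); cv2.line(o,(0,g),(5,g),(0,0,255))
    cv2.putText(o,n,(8,258),0,.4,(0,0,255)); T.append(o)
cv2.imwrite('pics/m2.png',np.vstack([np.hstack(T[:3]),np.hstack(T[3:])]))
E
python3 m2.py
```

```text
knobL w2 (array([nan, nan]), np.float64(0.0), np.int64(0), np.float64(2561.7768595041325), array([0.4175, 0.2804]))
knobL w3 (array([0.4199, 0.2311]), np.float64(32.90506348033238), np.int64(704), np.float64(1470.2479338842975), array([0.422 , 0.2307]))
 ** On entry to DLASCL parameter number  4 had an illegal value
 ** On entry to DLASCL parameter number  4 had an illegal valuem2.py:9: RuntimeWarning: Mean of empty slice.
  ys,xs=np.nonzero(b); cen=np.array([xs.mean(),ys.mean()])
  ret = ret.dtype.type(ret / rcount)
Traceback (most recent call last):
  File "m2.py", line 18, in <module>
    print(tri(ob))
          ~~~^^^^
  File "h.py", line 13, in tri
    A=np.vstack(A);b=np.hstack(b); x=np.linalg.lstsq(A,b,rcond=None)[0]; return x,np.linalg.norm(A@x-b)
                                     ~~~~~~~~~~~~~~~^^^^^^^^^^^^^^^^
numpy.linalg.LinAlgError: SVD did not converge in Linear Least Squares
```

```bash
sed -i 's/cv2.WARP_INVERSE_MAP)/cv2.WARP_INVERSE_MAP,borderValue=(120,170,220))/' h.py; python3 m2.py
```

```text
knobL w2 (array([0.4199, 0.2311]), np.float64(34.74426474135923), np.int64(728), np.float64(1716.1157024793388), array([0.422 , 0.2265]))
knobL w3 (array([0.4199, 0.2311]), np.float64(32.90506348033238), np.int64(704), np.float64(1470.2479338842975), array([0.422 , 0.2307]))
(array([0.4199, 0.2311, 0.028 ]), np.float64(1.957045606755953e-05))
knobR w1 (array([ 0.4033, -0.2538]), np.float64(-1.1876121282742267), np.int64(845), np.float64(1529.5454545454545), array([ 0.4056, -0.2522]))
knobR w2 (array([ 0.4033, -0.254 ]), np.float64(0.8286778734097956), np.int64(829), np.float64(1811.5702479338843), array([ 0.4058, -0.2477]))
(array([ 0.4034, -0.2538,  0.0282]), np.float64(3.125763899833752e-05))
dogA w3 [0.4845 0.13  ] (np.float64(27.671309384432703), np.float64(78.45809936523438)) [0.4871 0.129 ] -19.386894514843334 [0.4475 0.1429] [0.5215 0.1169]
dogA w2 [0.4838 0.1316] (np.float64(27.877074154940516), np.float64(79.00277571244672)) [0.4864 0.1301] -19.07121893814608 [0.4463 0.144 ] [0.5208 0.1182]
dogB w2 [0.4209 0.0007] (np.float64(27.093828374689274), np.float64(79.55355557528408)) [0.4238 0.    ] -8.147234467622061 [0.3815 0.0061] [ 0.4603 -0.0052]
dogB w3 [0.4212 0.0004] (np.float64(30.86088700727983), np.float64(78.71960033069956)) [ 0.4238 -0.0009] -8.643248464269362 [0.382  0.0054] [ 0.46   -0.0064]
dogB w1 [0.4202 0.002 ] (np.float64(27.64144897460937), np.float64(78.74599109996448)) [0.423  0.0017] -7.768680684814118 [0.3812 0.0074] [ 0.4593 -0.0032]
```

View pics/m2.png

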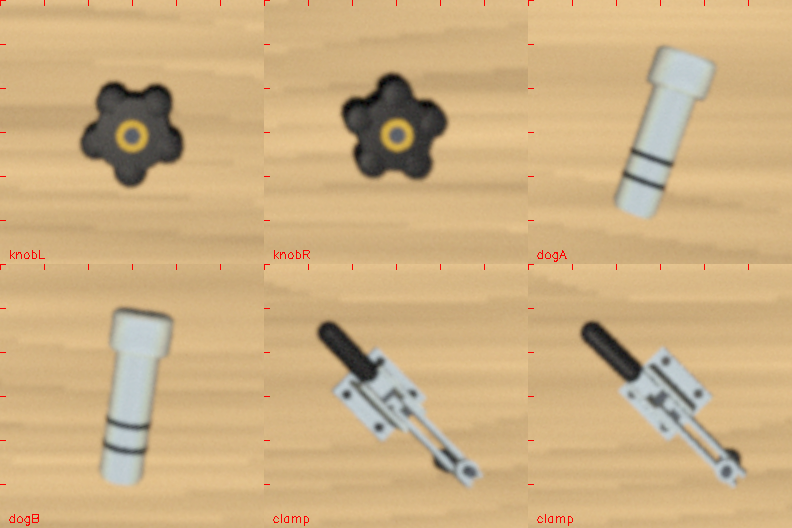

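The triangulated knob tops come out at 28.0 and 28.2 mm, against 28 mm nominal. The dogs measure about 78 mm long and the clamp about 100 mm. Next is the left knob. I'll also triangulate the clamp base from the two wrist tiles.

```bash
python3 - <<'E'
from h import *
c=(.470,-.1245)
print(tri([(f,proj(f,[*t2w(p,c),.0225])) for f,p in [('w2',(114.5,129)),('w1',(136,128.5))]]))
go([.4199,.2311,.06],np.radians(124))
E
```

```text
(array([ 0.46890987, -0.12350658,  0.00264101]), np.float64(9.38970062909523e-06))
d [-0.0136 -0.0458  0.2009] |d| 0.207 turn -0.322 q7 -1.93 t 2.55
```

```bash
python3 inch.py '[-0.003,-0.012,0.05,-0.08,-0.007,-0.024,0.1,-0.16,-0.01,-0.035,0.15,-0.24,-0.0136,-0.0458,0.2,-0.322,-0.0136,-0.0458,0.2,-0.322,-0.0136,-0.0458,0.2,-0.322]' | head -3; python3 -c "
from h import *
go([.4199,.2311,-.003],np.radians(124)); snap('wrist','k1')
cv2.imwrite('pics/k1v.png',cv2.convertScaleAbs(cv2.imread('pics/k1.png'),alpha=1.4))"
```

```text
t: 3.3
ee_pos: [0.4212, 0.2306, 0.0626]
tcp_rot: [[0.831, 0.556, 0.001], [0.556, -0.831, -0.0], [0.001, 0.001, -1.0]]
d [-0.0009 -0.0012  0.0656] |d| 0.066 turn -0.004 q7 -1.96 t 3.3
```

View pics/k1v.png

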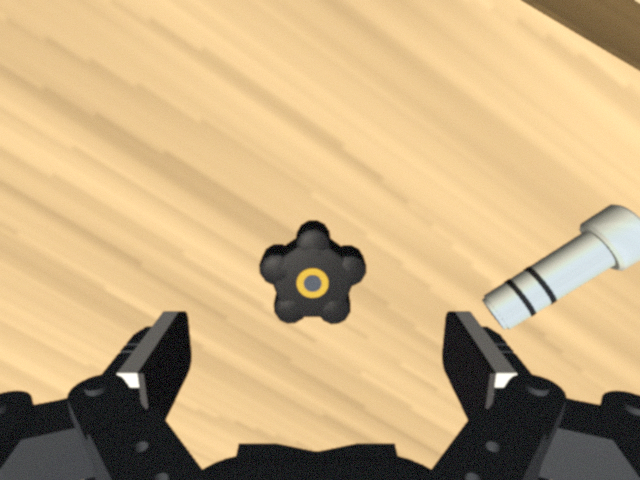

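The view shows the knob at (313,283), midway between the pads, with one lobe along tool x. Going down and gripping.

```bash
python3 inch.py '[0,-0.001,0.03,0,0,-0.001,0.055,0,0,-0.001,0.065,0,0,-0.001,0.065,0]' ; python3 inch.py '[0,0,0,0,0,0,0,0,0,0,0,0,0,0,0,0,0,0,0,0,0,0,0,0]' 0 40; python3 -c "
from h import *
go([.661,.2165,.1],0)"
```

```text
t: 3.85
ee_pos: [0.42, 0.2323, -0.0028]
tcp_rot: [[0.83, 0.558, 0.001], [0.558, -0.83, 0.0], [0.001, 0.001, -1.0]]
force: [-0.1, 0.0, 0.1]
gripper_width: 0.0852
grip_force: 0.0
t: 4.6
ee_pos: [0.4201, 0.2327, -0.0024]
tcp_rot: [[0.829, 0.559, 0.002], [0.559, -0.829, 0.0], [0.002, 0.001, -1.0]]
force: [-1.7, -1.7, 11.4]
gripper_width: 0.0471
grip_force: 45.0
d [ 0.191   0.148  -0.1018] |d| 0.262 turn -0.978 q7 -2.06 t 4.6
```

```bash
python3 inch.py '[0,0,-0.04,0,0,0,-0.1,-0.05,0.03,0.025,-0.15,-0.22,0.065,0.05,-0.19,-0.4,0.1,0.08,-0.2,-0.58,0.13,0.11,-0.2,-0.76,0.155,0.128,-0.2,-0.94,0.155,0.128,-0.2,-1.11]'; python3 inch.py '[0,0,0,0,0,0,0,0]'|head -2;  python3 - <<'E'
from h import *
snap('wrist','tk'); go([.661,.2165,.1],np.radians(7.8))
im=cv2.convertScaleAbs(cv2.imread('pics/tk.png'),alpha=1.4)
x,y,a=.6609,.2165,.1358
for z,w,h in ((.045,.192,.126),(.045,.18,.114),(.006,.18,.114)):
    P=[proj('tk',[x+np.cos(a)*u*w/2-np.sin(a)*v*h/2,y+np.sin(a)*u*w/2+np.cos(a)*v*h/2,z]) for u,v in((1,1),(1,-1),(-1,-1),(-1,1))]
    print(np.round(P,1).tolist()); cv2.polylines(im,[np.int32(np.round(P))],True,(0,0,255),1)
cv2.imwrite('pics/tkv.png',im)
E
```

```text
t: 5.6
ee_pos: [0.6213, 0.2115, 0.1958]
tcp_rot: [[-0.134, 0.991, -0.0], [0.991, 0.134, 0.0], [0.0, -0.0, -1.0]]
force: [-0.6, -0.3, -0.3]
gripper_width: 0.0472
grip_force: 41.2
t: 5.85
ee_pos: [0.6189, 0.2129, 0.1965]
d [-0.0018  0.0422  0.0966] |d| 0.105 turn -0.007 q7 -0.66 t 5.9
[[525.1, 123.9], [502.5, 298.7], [244.7, 300.4], [234.2, 126.1]]
[[514.8, 133.3], [495.4, 291.3], [252.4, 292.9], [243.8, 135.3]]
[[492.0, 130.1], [476.6, 271.9], [259.1, 273.3], [252.1, 131.9]]
```

View pics/tkv.png

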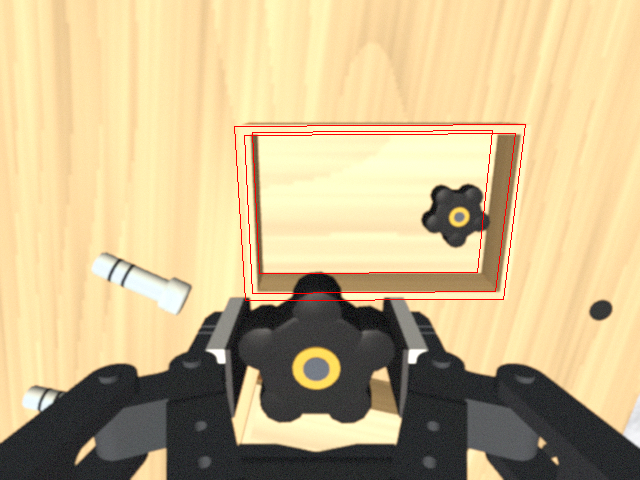

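The existing knob is at (459,217). The tray rim matches the overlay to a few pixels, while the floor edges look shifted about 5 px in +x. I'll check with edge profiles before placing.

```bash
python3 - <<'E'
from h import *
g=cv2.imread('pics/tk.png')[...,1].astype(int)
for r in (180,240): print(r,'L',[int(v) for v in g[r-1:r+2,230:268].mean(0)],'R',[int(v) for v in g[r-1:r+2,470:532].mean(0)])
for c in (330,400): print(c,'T',[int(v) for v in g[112:150,c-1:c+2].mean(1)],'B',[int(v) for v in g[262:308,c-1:c+2].mean(1)])
E
```

```text
180 L [168, 166, 166, 167, 169, 170, 172, 172, 173, 172, 171, 171, 170, 173, 176, 176, 177, 178, 177, 178, 175, 165, 134, 89, 70, 68, 65, 66, 77, 120, 160, 172, 174, 173, 174, 174, 172, 173] R [173, 173, 174, 173, 174, 173, 173, 172, 172, 172, 172, 172, 172, 172, 173, 172, 172, 172, 172, 171, 170, 152, 116, 82, 78, 78, 82, 80, 82, 81, 82, 82, 86, 85, 87, 87, 83, 85, 85, 87, 86, 88, 86, 95, 126, 160, 174, 177, 178, 177, 177, 178, 175, 170, 160, 156, 153, 152, 150, 153, 156, 160]
240 L [177, 178, 180, 178, 179, 178, 176, 175, 170, 168, 167, 164, 164, 164, 165, 166, 172, 179, 179, 181, 181, 181, 182, 179, 164, 124, 79, 68, 68, 63, 71, 103, 143, 170, 175, 176, 176, 175] R [178, 176, 178, 178, 177, 178, 177, 177, 176, 177, 175, 173, 172, 168, 149, 113, 81, 78, 80, 81, 82, 81, 81, 84, 85, 86, 87, 87, 86, 86, 85, 88, 90, 87, 90, 97, 128, 164, 178, 181, 180, 180, 182, 180, 176, 169, 164, 163, 165, 163, 160, 158, 157, 159, 159, 159, 161, 159, 159, 159, 158, 157]
330 T [162, 163, 161, 162, 162, 162, 162, 161, 160, 152, 131, 113, 137, 172, 180, 181, 181, 183, 181, 182, 181, 182, 181, 180, 180, 180, 179, 178, 176, 177, 177, 178, 179, 179, 179, 180, 181, 181] B [171, 170, 165, 165, 165, 163, 167, 169, 172, 169, 151, 115, 87, 67, 43, 23, 14, 14, 7, 14, 16, 17, 17, 13, 15, 17, 12, 19, 21, 20, 22, 20, 30, 32, 40, 48, 48, 44, 43, 43, 44, 44, 43, 43, 43, 42]
400 T [160, 161, 160, 160, 160, 160, 159, 158, 159, 150, 131, 112, 136, 168, 179, 179, 179, 178, 179, 180, 178, 180, 183, 185, 185, 185, 185, 184, 183, 186, 186, 187, 188, 189, 190, 189, 189, 189] B [170, 168, 165, 164, 164, 166, 166, 169, 172, 169, 151, 114, 91, 89, 92, 91, 93, 94, 94, 97, 98, 100, 99, 98, 98, 100, 98, 100, 103, 127, 158, 175, 178, 176, 164, 130, 101, 101, 103, 102, 102, 103, 100, 101, 103, 102]
```

```bash
python3 inch.py '[0.024,0.006,0.04,0,0.024,0.006,0.09,0,0.024,0.006,0.14,0,0.024,0.006,0.17,0,0.024,0.006,0.185,0,0.024,0.006,0.191,0,0.024,0.006,0.191,0]'; python3 inch.py '[0,0,0.001,0,0,0,0.001,0,0,0,0.001,0]' 0.06; python3 inch.py '[0,0,-0.04,0,0,0,-0.1,0,0,0,-0.16,0,0,0,-0.16,0]' ;python3 - <<'E'
from h import *
snap('top','t2'); snap('wrist','tk2'); go([.485,.130,.09],np.radians(70.8))
E
```

```text
t: 6.78
ee_pos: [0.6225, 0.2377, 0.0063]
tcp_rot: [[-0.131, 0.991, 0.001], [0.991, 0.131, 0.0], [0.0, 0.001, -1.0]]
force: [-0.8, -0.1, -0.4]
gripper_width: 0.0469
grip_force: 41.2
t: 7.15
ee_pos: [0.6223, 0.2374, 0.0048]
tcp_rot: [[-0.131, 0.991, 0.001], [0.991, 0.131, 0.0], [0.0, 0.001, -1.0]]
force: [-0.1, 0.6, -0.8]
gripper_width: 0.0599
grip_force: 0.0
t: 7.65
ee_pos: [0.6243, 0.2394, 0.1703]
tcp_rot: [[-0.132, 0.991, 0.008], [0.991, 0.131, 0.004], [0.003, 0.009, -1.0]]
force: [-0.7, 0.5, -0.3]
gripper_width: 0.0598
grip_force: 0.0
d [-0.0882 -0.1502  0.0747] |d| 0.19 turn -1.104 q7 -0.71 t 7.75
```

```bash
python3 inch.py '[-0.02,-0.03,0,-0.18,-0.04,-0.06,0,-0.36,-0.055,-0.09,0.01,-0.54,-0.07,-0.115,0.03,-0.72,-0.08,-0.135,0.05,-0.9,-0.088,-0.150,0.07,-1.08,-0.088,-0.150,0.075,-1.104,-0.088,-0.150,0.075,-1.104]' | head -2;python3 inch.py '[0,0,0,0]' |head -2; python3 - <<'E'
from h import *
snap('wrist','d1'); go([.485,.130,-.001],np.radians(70.8))
im=cv2.convertScaleAbs(cv2.imread('pics/d1.png'),alpha=1.4); im2=cv2.convertScaleAbs(cv2.imread('pics/tk2.png'),alpha=1.4)
cv2.imwrite('pics/d1v.png',np.vstack([cv2.resize(im,(400,300)),cv2.resize(im2,(400,300))]))
E
```

```text
t: 8.75
ee_pos: [0.4851, 0.1307, 0.0888]
t: 8.88
ee_pos: [0.4857, 0.1312, 0.0898]
d [ 0.0003 -0.0014  0.0909] |d| 0.091 turn -0.001 q7 0.22 t 8.93
```

View pics/d1v.png

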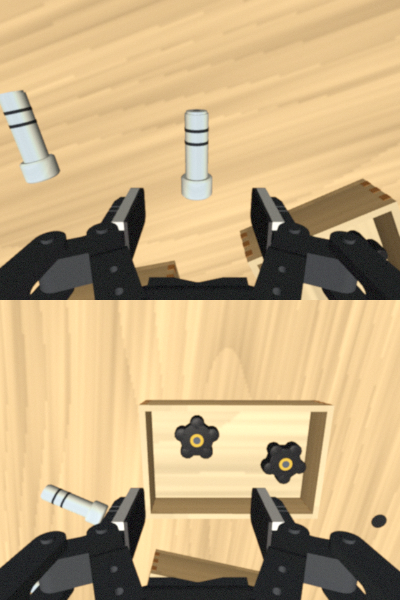

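Knob 1 stands upright in its tray at (197,440) in the lower tile. The dog at (197,155) in the upper tile is aligned between the pads. Gripping it, then lifting and turning to the dog tray.

```bash
python3 inch.py '[0,-0.001,0.04,0,0,-0.001,0.07,0,0,-0.001,0.085,0,0,-0.001,0.09,0,0,-0.001,0.09,0]' |head -4; python3 inch.py '[0,0,0,0,0,0,0,0,0,0,0,0,0,0,0,0,0,0,0,0,0,0,0,0]' 0 60; python3 -c "
from h import *
go([.63,0.0,.2],np.radians(173.3))"
```

```text
t: 9.55
ee_pos: [0.4851, 0.1299, -0.0001]
tcp_rot: [[-0.944, 0.329, 0.001], [0.329, 0.944, 0.0], [-0.001, 0.001, -1.0]]
force: [0.1, 0.8, 0.7]
t: 10.3
ee_pos: [0.4854, 0.1298, 0.0005]
tcp_rot: [[-0.944, 0.329, 0.002], [0.329, 0.944, 0.0], [-0.002, 0.001, -1.0]]
force: [-0.9, -1.2, 8.3]
gripper_width: 0.0178
grip_force: 59.6
d [-0.1796 -0.0749 -0.1992] |d| 0.278 turn 1.353 q7 0.09 t 10.3
```

```bash
python3 inch.py '[0,0,-0.02,0,0,0,-0.05,0,0,0,-0.09,0,0,0,-0.12,0,0,0,-0.12,0]'; python3 -c "
from h import *
go([.63,0.0,.2],np.radians(173.3));snap('wrist','d2')"
```

```text
t: 10.92
ee_pos: [0.4857, 0.1297, 0.1211]
tcp_rot: [[-0.944, 0.329, 0.004], [0.329, 0.944, 0.0], [-0.003, 0.001, -1.0]]
force: [-0.6, 0.3, -3.8]
gripper_width: 0.0173
grip_force: 58.9
d [-0.1792 -0.0748 -0.0784] |d| 0.209 turn 1.352 q7 0.26 t 10.93
```

```bash
python3 inch.py '[-0.02,-0.01,-0.02,0.17,-0.05,-0.02,-0.04,0.34,-0.08,-0.035,-0.06,0.51,-0.11,-0.05,-0.075,0.68,-0.14,-0.06,-0.08,0.85,-0.165,-0.07,-0.08,1.02,-0.18,-0.075,-0.08,1.19,-0.18,-0.075,-0.08,1.352]'|head -2; python3 inch.py '[0,0,0,0,0,0,0,0]';  python3 - <<'E'
from h import *
snap('wrist','td'); go([.6746,-.0039,.1],np.radians(173.3))
im=cv2.convertScaleAbs(cv2.imread('pics/td.png'),alpha=1.4)
x,y,a=.6746+.004,-.0039,-.1172
for z,w,h in ((.045,.18,.114),(.006,.18,.114)):
    P=[proj('td',[x+np.cos(a)*u*w/2-np.sin(a)*v*h/2,y+np.sin(a)*u*w/2+np.cos(a)*v*h/2,z]) for u,v in((1,1),(1,-1),(-1,-1),(-1,1))]
    print(np.round(P,1).tolist()); cv2.polylines(im,[np.int32(np.round(P))],True,(0,0,255),1)
cv2.imwrite('pics/tdv.png',im)
g=cv2.imread('pics/td.png')[...,1].astype(int)
E
```

```text
t: 11.98
ee_pos: [0.6299, -0.0023, 0.1967]
t: 12.22
ee_pos: [0.6294, -0.0004, 0.1983]
tcp_rot: [[0.112, 0.994, -0.001], [0.994, -0.112, -0.0], [-0.0, -0.001, -1.0]]
force: [0.3, 1.1, -1.6]
gripper_width: 0.018
grip_force: 59.0
d [0.0016 0.0453 0.0985] |d| 0.108 turn 0.004 q7 -0.55 t 12.28
[[526.3, 129.0], [503.7, 287.1], [261.2, 285.7], [255.7, 127.5]]
[[502.2, 126.3], [484.2, 268.1], [267.0, 266.9], [262.8, 125.0]]
```

View pics/tdv.png

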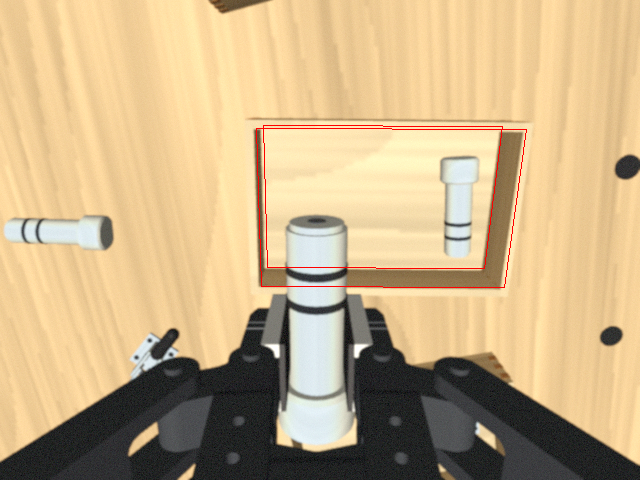

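The overlay with tray centre (0.6786, -0.0039) fits the dog tray to about 2 px. The existing dog is at (458,205). The held dog is straight between the pads, with its tail towards the top of the image. Placing it.

```bash
python3 inch.py '[0.002,-0.001,0.05,0,0.002,-0.001,0.1,0,0.002,-0.001,0.14,0,0.002,-0.001,0.17,0,0.002,-0.001,0.185,0,0.002,-0.001,0.19,0,0.002,-0.001,0.19,0]'; python3 inch.py '[0,0,0.001,0,0,0,0.001,0]' |grep -A9 ee_pos
```

```text
t: 13.15
ee_pos: [0.6298, 0.0017, 0.0101]
tcp_rot: [[0.115, 0.993, 0.001], [0.993, -0.115, 0.0], [0.0, 0.001, -1.0]]
force: [0.4, 0.5, -3.1]
gripper_width: 0.018
grip_force: 59.1
ee_pos: [0.6297, 0.0015, 0.0091]
tcp_rot: [[0.116, 0.993, 0.001], [0.993, -0.116, -0.0], [-0.0, 0.001, -1.0]]
force: [-0.7, -0.0, -1.3]
gripper_width: 0.0179
grip_force: 59.1
```

```bash
python3 inch.py '[0,0,0.002,0,0,0,0.002,0]' |grep -A9 ee_pos;  python3 inch.py '[0,0,0,0,0,0,0,0,0,0,0,0]' 0.038|grep -A9 ee_pos; python3 inch.py '[0,0,-0.03,0,0,0,-0.08,0,0,0,-0.13,0,0,0,-0.14,0]' |head -2;python3 - <<'E'
from h import *
snap('wrist','td2'); go([.4215,.0007,.09],np.radians(81.8))
E
```

```text
ee_pos: [0.6296, 0.0015, 0.0066]
tcp_rot: [[0.116, 0.993, 0.001], [0.993, -0.116, -0.0], [-0.0, 0.001, -1.0]]
force: [1.1, -0.3, -0.0]
gripper_width: 0.0177
grip_force: 59.8
ee_pos: [0.6293, 0.0016, 0.0064]
tcp_rot: [[0.116, 0.993, 0.0], [0.993, -0.116, -0.0], [0.0, 0.0, -1.0]]
force: [0.1, -0.1, 0.3]
gripper_width: 0.038
grip_force: 0.0
t: 14.52
ee_pos: [0.631, 0.0022, 0.1501]
d [-0.0254 -0.2079  0.0586] |d| 0.217 turn -1.544 q7 -0.59 t 14.57
```

```bash
python3 inch.py '[0,-0.02,0,-0.18,-0.01,-0.05,0,-0.36,-0.01,-0.08,0.01,-0.54,-0.015,-0.11,0.02,-0.72,-0.02,-0.14,0.03,-0.9,-0.025,-0.17,0.04,-1.08,-0.025,-0.195,0.05,-1.26,-0.025,-0.208,0.058,-1.44]' 0.06| head -2;python3 inch.py '[0,0,0,-0.1,0,0,0,-0.1,0,0,0,-0.1]' |head -2; python3 - <<'E'
from h import *
snap('wrist','d3'); go([.4215,.0007,-.001],np.radians(81.8))
im=cv2.convertScaleAbs(cv2.imread('pics/d3.png'),alpha=1.4); im2=cv2.convertScaleAbs(cv2.imread('pics/td2.png'),alpha=1.4)
cv2.imwrite('pics/d3v.png',np.vstack([cv2.resize(im,(400,300)),cv2.resize(im2,(400,300))]))
E
```

```text
t: 15.58
ee_pos: [0.4174, 0.0005, 0.0869]
t: 15.95
ee_pos: [0.4195, 0.0009, 0.0879]
d [-0.0019  0.0001  0.089 ] |d| 0.089 turn -0.006 q7 0.6 t 16.0
```

View pics/d3v.png

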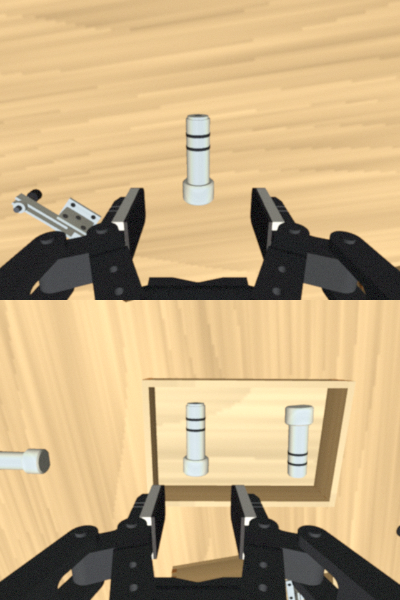

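Dog A lies flat in its tray at (196,438) in the lower tile. Dog B is aligned between the pads at (199,160) in the upper tile.

```bash
python3 inch.py '[-0.002,0,0.04,0,-0.002,0,0.07,0,-0.002,0,0.083,0,-0.002,0,0.088,0,-0.002,0,0.088,0]' |head -2; python3 inch.py '[0,0,0,0,0,0,0,0,0,0,0,0,0,0,0,0,0,0,0,0]' 0 60|grep -A9 ee_pos; python3 inch.py '[0,0,-0.02,0,0,0,-0.06,0,0,0,-0.11,0,0,0,-0.13,0,0,0,-0.13,0]'; python3 -c "
from h import *
go([.6836,-.0045,.15],np.radians(173.3))"
```

```text
t: 16.62
ee_pos: [0.4221, 0.0007, 0.0007]
ee_pos: [0.422, 0.0004, 0.001]
tcp_rot: [[-0.989, 0.146, 0.001], [0.146, 0.989, -0.001], [-0.001, -0.001, -1.0]]
force: [-1.9, -1.3, 8.5]
gripper_width: 0.0177
grip_force: 58.4
t: 17.88
ee_pos: [0.4224, 0.0001, 0.1312]
tcp_rot: [[-0.989, 0.147, 0.002], [0.147, 0.989, -0.001], [-0.003, -0.001, -1.0]]
force: [0.3, -0.8, -2.1]
gripper_width: 0.0181
grip_force: 59.2
d [-0.2591  0.034  -0.0181] |d| 0.262 turn 1.54 q7 0.69 t 17.88
```

```bash
python3 inch.py '[-0.03,0.004,-0.01,0.18,-0.07,0.01,-0.018,0.36,-0.11,0.015,-0.018,0.54,-0.15,0.02,-0.018,0.72,-0.19,0.025,-0.018,0.9,-0.23,0.03,-0.018,1.08,-0.259,0.034,-0.018,1.26,-0.259,0.034,-0.018,1.44]'|head -2; python3 inch.py '[0,0,0,0.1,0,0,0,0.1,0,0,0,0.1]'|head -2;  python3 - <<'E'
from h import *
snap('wrist','td3'); go([.6836,-.0045,.007],np.radians(173.3))
E
```

```text
t: 18.88
ee_pos: [0.6837, -0.0037, 0.1452]
t: 19.25
ee_pos: [0.6824, -0.0038, 0.1471]
d [-0.0005  0.0013  0.1404] |d| 0.14 turn 0.003 q7 -0.55 t 19.3
```

```bash
python3 inch.py '[0,0.001,0.05,0,0,0.001,0.09,0,0,0.001,0.12,0,0,0.001,0.135,0,0,0.001,0.14,0,0,0.001,0.141,0,0,0.001,0.141,0]'|grep -A9 ee_pos; python3 inch.py '[0,0,0.001,0,0,0,0.001,0]' |grep -A9 ee_pos
```

```text
ee_pos: [0.6846, -0.0038, 0.0085]
tcp_rot: [[0.116, 0.993, 0.002], [0.993, -0.116, -0.0], [0.0, 0.002, -1.0]]
force: [0.9, -0.0, -1.8]
gripper_width: 0.0178
grip_force: 59.3
ee_pos: [0.6845, -0.0039, 0.0072]
tcp_rot: [[0.116, 0.993, 0.001], [0.993, -0.116, -0.0], [0.0, 0.001, -1.0]]
force: [-0.6, -0.5, 2.2]
gripper_width: 0.0179
grip_force: 59.7
```

```bash
python3 inch.py '[0,0,0,0,0,0,0,0,0,0,0,0]' 0.038|grep -A9 ee_pos; python3 inch.py '[0,0,-0.03,0,0,0,-0.08,0,0,0,-0.13,0,0,0,-0.15,0,0,0,-0.15,0]' |head -2;python3 - <<'E'
from h import *
snap('wrist','td4'); go([.4689,-.1235,.09],np.radians(134.7))
E
```

```text
ee_pos: [0.6839, -0.0038, 0.0063]
tcp_rot: [[0.116, 0.993, -0.0], [0.993, -0.116, 0.0], [0.0, -0.0, -1.0]]
force: [0.0, 1.1, 0.6]
gripper_width: 0.0377
grip_force: 0.0
t: 21.42
ee_pos: [0.6845, -0.0038, 0.1576]
d [-0.1434 -0.1995  0.0659] |d| 0.254 turn 0.674 q7 -0.55 t 21.48
```

```bash
python3 inch.py '[-0.03,-0.03,0,0.1,-0.06,-0.06,0,0.2,-0.09,-0.09,0,0.3,-0.11,-0.12,0.01,0.4,-0.13,-0.15,0.03,0.5,-0.143,-0.18,0.05,0.6,-0.1434,-0.1995,0.066,0.674,-0.1434,-0.1995,0.066,0.674]' 0.05| head -2;python3 inch.py '[0,0,0,0,0,0,0,0]' |head -2; python3 - <<'E'
from h import *
snap('wrist','c1'); go([.4689,-.1235,.006],np.radians(134.7))
im=cv2.convertScaleAbs(cv2.imread('pics/c1.png'),alpha=1.4); im2=cv2.convertScaleAbs(cv2.imread('pics/td4.png'),alpha=1.4)
cv2.imwrite('pics/c1v.png',np.vstack([im[:360],cv2.resize(im2,(320,240)).repeat(1,0) if 0 else np.hstack([cv2.resize(im2,(320,240)),np.zeros((240,320,3),np.uint8)])]))
E
```

```text
t: 22.48
ee_pos: [0.466, -0.1233, 0.0881]
t: 22.72
ee_pos: [0.4704, -0.123, 0.0906]
d [-0.0014 -0.0006  0.0846] |d| 0.085 turn 0.002 q7 -0.97 t 22.77
```

View pics/c1v.png

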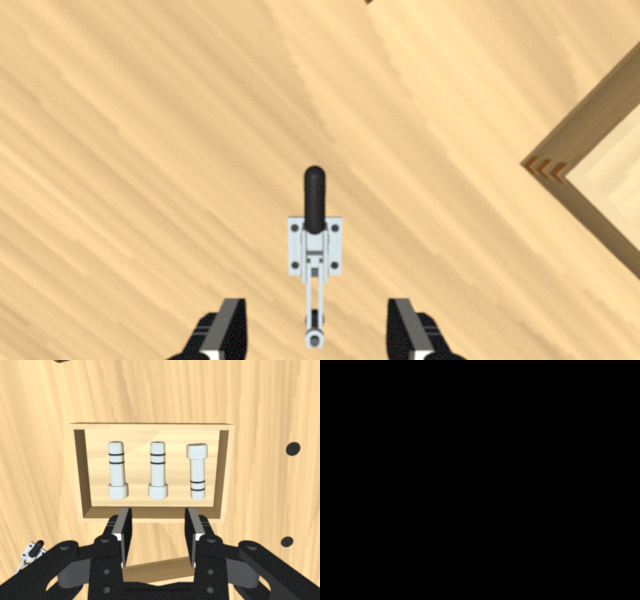

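Both dogs lie in their tray next to the resident one, at (117,470) and (157,470) in the lower tile. The clamp's base centre is at (315,247), straight and midway between the pads. Gripping the clamp.

```bash
python3 inch.py '[-0.001,-0.001,0.04,0,-0.001,-0.001,0.065,0,-0.001,-0.001,0.08,0,-0.001,-0.001,0.084,0,-0.001,-0.001,0.084,0]' |head -2; python3 inch.py '[0,0,0,0,0,0,0,0,0,0,0,0,0,0,0,0,0,0,0,0]' 0 60|grep -A9 ee_pos; python3 inch.py '[0,0,-0.02,0,0,0,-0.06,0,0,0,-0.11,0,0,0,-0.15,0,0,0,-0.19,0,0,0,-0.19,0]'; python3 -c "
from h import *
go([.651,-.224,.2],np.radians(94.3))"
```

```text
t: 23.4
ee_pos: [0.4682, -0.1231, 0.0067]
ee_pos: [0.4682, -0.1234, 0.0071]
tcp_rot: [[0.71, 0.704, 0.001], [0.704, -0.71, -0.001], [0.0, 0.001, -1.0]]
force: [-1.5, -0.2, 5.1]
gripper_width: 0.0125
grip_force: 58.8
t: 24.78
ee_pos: [0.4694, -0.1235, 0.1994]
tcp_rot: [[0.711, 0.704, 0.005], [0.704, -0.711, -0.003], [0.002, 0.006, -1.0]]
force: [-0.2, 0.4, -2.1]
gripper_width: 0.0125
grip_force: 58.8
d [0.0584 0.1992 0.0006] |d| 0.208 turn 0.705 q7 -0.85 t 24.77
```

```bash
python3 inch.py '[0.01,0.03,0,0.1,0.02,0.07,0,0.2,0.03,0.11,0,0.3,0.04,0.15,0,0.4,0.05,0.18,0,0.5,0.0584,0.199,0,0.6,0.0584,0.199,0,0.705,0.0584,0.199,0,0.705]'|head -2; python3 inch.py '[0,0,0,0,0,0,0,0]'|head -2;  python3 - <<'E'
from h import *
snap('wrist','tc'); go([.651,-.224,.013],np.radians(94.3))
im=cv2.convertScaleAbs(cv2.imread('pics/tc.png'),alpha=1.4)
x,y,a=.6767+.003,-.2219,.075
for z,w,h in ((.045,.18,.114),(.006,.18,.114)):
    P=[proj('tc',[x+np.cos(a)*u*w/2-np.sin(a)*v*h/2,y+np.sin(a)*u*w/2+np.cos(a)*v*h/2,z]) for u,v in((1,1),(1,-1),(-1,-1),(-1,1))]
    print(np.round(P,1).tolist()); cv2.polylines(im,[np.int32(np.round(P))],True,(0,0,255),1)
cv2.imwrite('pics/tcv.png',im)
g=cv2.imread('pics/tc.png')[...,1].astype(int)
for r in (120,220): print(r,'L',[int(v) for v in g[r-1:r+2,180:250].mean(0)],'R',[int(v) for v in g[r-1:r+2,360:440].mean(0)])
for c in (240,360): print(c,'T',[int(v) for v in g[0:60,c-1:c+2].mean(1)])
E
```

```text
t: 25.78
ee_pos: [0.6487, -0.2231, 0.1946]
t: 26.02
ee_pos: [0.649, -0.2234, 0.1962]
d [0.0019 0.0006 0.1833] |d| 0.183 turn 0.002 q7 -1.44 t 26.07
[[225.2, 26.4], [409.2, 26.8], [393.5, 293.5], [239.6, 293.2]]
[[236.4, 36.0], [397.8, 36.4], [385.4, 273.8], [247.7, 273.6]]
120 L [156, 157, 157, 155, 156, 158, 156, 156, 157, 156, 156, 155, 155, 155, 155, 156, 157, 156, 158, 157, 156, 155, 157, 155, 156, 156, 155, 154, 156, 156, 156, 156, 155, 156, 154, 155, 154, 155, 156, 155, 156, 154, 155, 155, 155, 159, 166, 169, 169, 169, 169, 169, 168, 167, 150, 110, 70, 61, 63, 60, 61, 57, 64, 89, 136, 166, 175, 176, 175, 175] R [166, 166, 165, 164, 164, 164, 162, 163, 163, 163, 163, 164, 163, 163, 164, 164, 166, 167, 168, 168, 168, 168, 167, 166, 164, 162, 160, 158, 157, 158, 158, 157, 157, 161, 163, 165, 158, 137, 101, 77, 74, 77, 80, 81, 82, 81, 88, 113, 142, 162, 169, 167, 168, 169, 167, 167, 165, 160, 151, 150, 150, 149, 151, 149, 151, 151, 150, 149, 152, 150, 149, 150, 149, 150, 150, 149, 150, 150, 150, 148]
220 L [147, 147, 147, 147, 149, 149, 148, 148, 149, 147, 148, 148, 149, 149, 149, 
[... 553 characters left out ...]
155, 155, 156, 156, 156, 156, 156, 156, 156, 155, 156, 157, 157, 157, 155, 156, 157, 157, 158, 157, 158, 157]
240 T [149, 149, 150, 149, 150, 151, 151, 153, 152, 153, 154, 155, 156, 157, 158, 158, 158, 160, 165, 166, 165, 167, 166, 167, 167, 168, 166, 156, 130, 96, 82, 78, 81, 77, 78, 76, 75, 88, 109, 120, 119, 120, 121, 118, 115, 111, 109, 110, 108, 103, 100, 99, 102, 101, 97, 94, 92, 90, 92, 91]
360 T [153, 156, 156, 156, 158, 157, 157, 153, 152, 149, 148, 150, 150, 152, 153, 155, 155, 161, 167, 172, 172, 172, 172, 173, 171, 173, 172, 164, 146, 109, 86, 82, 81, 80, 78, 77, 83, 115, 151, 161, 162, 162, 162, 166, 168, 170, 169, 171, 170, 169, 171, 171, 171, 170, 171, 170, 171, 171, 170, 171]
```

View pics/tcv.png

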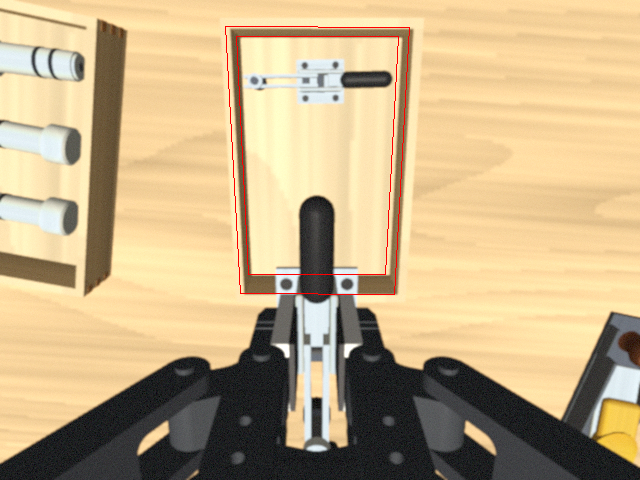

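The existing clamp is at (320,80). The edge profiles put the tray 4.5 px right of the overlay, so its centre is about (0.6785, -0.225). Placing the clamp there along the tray's x.

```bash
python3 inch.py '[-0.003,0.004,0.05,0,-0.003,0.004,0.1,0,-0.003,0.004,0.14,0,-0.003,0.004,0.165,0,-0.003,0.004,0.178,0,-0.003,0.004,0.182,0,-0.003,0.004,0.182,0]'|grep -A9 ee_pos; python3 inch.py '[0,0,0.001,0,0,0,0.001,0]' |grep -A9 ee_pos
```

```text
ee_pos: [0.6472, -0.2278, 0.0152]
tcp_rot: [[0.997, 0.076, 0.001], [0.076, -0.997, -0.0], [0.001, 0.0, -1.0]]
force: [0.3, -0.8, 0.1]
gripper_width: 0.0122
grip_force: 58.8
ee_pos: [0.647, -0.2278, 0.0141]
tcp_rot: [[0.997, 0.076, 0.001], [0.076, -0.997, -0.0], [0.001, 0.001, -1.0]]
force: [0.7, -0.3, -0.9]
gripper_width: 0.0124
grip_force: 58.8
```

```bash
python3 inch.py '[0,0,0.001,0,0,0,0.001,0]' |grep -A9 ee_pos; python3 inch.py '[0,0,0,0,0,0,0,0,0,0,0,0]' 0.036|grep -A9 ee_pos; python3 inch.py '[0,0,-0.03,0,0,0,-0.08,0,0,0,-0.13,0,0,0,-0.15,0,0,0,-0.15,0]' |head -2;python3 - <<'E'
from h import *
snap('wrist','tc2'); go([.4033,-.2538,.07],np.radians(127))
E
```

```text
ee_pos: [0.6469, -0.2278, 0.0133]
tcp_rot: [[0.997, 0.076, 0.001], [0.076, -0.997, -0.001], [0.001, 0.001, -1.0]]
force: [-2.5, 0.6, 5.0]
gripper_width: 0.0123
grip_force: 59.6
ee_pos: [0.6465, -0.2277, 0.0121]
tcp_rot: [[0.997, 0.076, -0.0], [0.076, -0.997, 0.0], [-0.0, -0.0, -1.0]]
force: [-0.3, -0.9, 0.4]
gripper_width: 0.0361
grip_force: 0.0
t: 28.45
ee_pos: [0.6472, -0.2279, 0.1636]
d [-0.2442  0.0076  0.0918] |d| 0.261 turn -0.57 q7 -1.45 t 28.5
```

```bash
python3 inch.py '[-0.04,0.001,0,-0.08,-0.08,0.002,0,-0.16,-0.12,0.003,0.01,-0.24,-0.16,0.005,0.03,-0.32,-0.2,0.006,0.05,-0.4,-0.23,0.007,0.07,-0.5,-0.244,0.0076,0.09,-0.57,-0.244,0.0076,0.0915,-0.57]' 0.085|head -2; python3 inch.py '[0,0,0,0,0,0,0,0]'|head -2; python3 - <<'E'
import re
exec(open('m2.py').read().split("for k,c,fs")[0])
snap('wrist','k2'); q=brass('k2',(.4045,-.2535)); print(q); p=proj('k2',[*q[0],.028]); print(p)
print(tri([('k2',p),('w1',proj('w1',[.4033,-.2538,.028]))]))
go([.4033,-.2538,-.003],np.radians(127))
E
```

```text
t: 29.5
ee_pos: [0.4008, -0.253, 0.0683]
t: 29.75
ee_pos: [0.405, -0.2535, 0.0712]
(array([ 0.4033, -0.2539]), np.float64(-1.2318670933685099), np.int64(669), np.float64(1538.6363636363635), array([ 0.4052, -0.2523]))
[313.7986 275.925 ]
(array([ 0.4038, -0.2535,  0.0295]), np.float64(2.9901307999124347e-05))
d [-0.0015 -0.0009  0.0743] |d| 0.074 turn 0.0 q7 -0.82 t 29.8
```

```bash
python3 inch.py '[-0.001,-0.001,0.035,0,-0.001,-0.001,0.06,0,-0.001,-0.001,0.07,0,-0.001,-0.001,0.073,0,-0.001,-0.001,0.073,0]' |grep -A9 ee_pos; python3 inch.py '[0,0,0,0,0,0,0,0,0,0,0,0,0,0,0,0,0,0,0,0,0,0,0,0]' 0 40|grep -A9 ee_pos; python3 inch.py '[0,0,-0.03,0,0,0,-0.08,0,0,0,-0.13,0,0,0,-0.18,0,0,0,-0.2,0,0,0,-0.2,0]'; python3 -c "
from h import *
c,s=.9908,.1354; u,v=-.018,-.026
P=[.6648+c*u-s*v,.217+s*u+c*v]; print(P)
go([*P,.15],np.radians(187.8))"
```

```text
ee_pos: [0.403, -0.2537, -0.0016]
tcp_rot: [[0.799, 0.602, 0.001], [0.602, -0.799, -0.001], [0.0, 0.001, -1.0]]
force: [1.3, -0.7, 0.2]
gripper_width: 0.0852
grip_force: 0.0
ee_pos: [0.4027, -0.2538, -0.0015]
tcp_rot: [[0.799, 0.602, 0.001], [0.602, -0.799, -0.001], [-0.0, 0.001, -1.0]]
force: [-2.1, -0.2, 7.8]
gripper_width: 0.0466
grip_force: 39.9
t: 31.92
ee_pos: [0.403, -0.2541, 0.1993]
tcp_rot: [[0.799, 0.601, 0.002], [0.601, -0.799, -0.003], [0.0, 0.004, -1.0]]
force: [-0.1, 0.7, -0.8]
gripper_width: 0.0468
grip_force: 41.2
[0.6504859999999999, 0.188802]
d [ 0.464  -0.2053  0.0488] |d| 0.51 turn -1.062 q7 -0.66 t 31.93
```

```bash
python3 inch.py '[0.03,-0.013,0,-0.05,0.08,-0.035,0,-0.15,0.13,-0.057,0,-0.26,0.18,-0.08,0,-0.38,0.23,-0.10,0,-0.5,0.28,-0.124,0,-0.62,0.33,-0.146,0,-0.75,0.38,-0.168,0,-0.88]'|head -2; python3 -c "
from h import *
go([.6505,.1888,.1],np.radians(187.8))"
```

```text
t: 32.92
ee_pos: [0.6049, 0.1107, 0.1958]
d [0.08   0.0426 0.0957] |d| 0.132 turn -0.177 q7 -0.7 t 32.92
```

```bash
python3 inch.py '[0.03,0.02,0,-0.08,0.055,0.035,0,-0.17,0.065,0.042,0,-0.177,0.065,0.042,0,-0.177,0.065,0.042,0,-0.177]'|head -2; python3 -c "
from h import *
go([.6505,.1888,.006],np.radians(187.8)); snap('wrist','tk3')"
```

```text
t: 33.55
ee_pos: [0.6494, 0.171, 0.1974]
d [0.0178 0.0036 0.1914] |d| 0.192 turn -0.006 q7 -0.61 t 33.55
```

```bash
python3 inch.py '[0.018,0.003,0.04,0,0.018,0.003,0.09,0,0.018,0.003,0.14,0,0.018,0.003,0.17,0,0.018,0.003,0.185,0,0.018,0.003,0.191,0,0.018,0.003,0.191,0]'|grep -A9 ee_pos; python3 inch.py '[0,0,0.001,0,0,0,0.001,0]' |grep -A9 ee_pos
```

```text
ee_pos: [0.6509, 0.1906, 0.0078]
tcp_rot: [[-0.131, 0.991, 0.001], [0.991, 0.131, 0.0], [0.0, 0.001, -1.0]]
force: [-0.4, 0.0, 0.2]
gripper_width: 0.0472
grip_force: 41.2
ee_pos: [0.6508, 0.1908, 0.0067]
tcp_rot: [[-0.132, 0.991, 0.001], [0.991, 0.132, 0.0], [0.0, 0.001, -1.0]]
force: [0.1, -0.8, 0.2]
gripper_width: 0.0466
grip_force: 41.2
```

```bash
python3 inch.py '[0,0,0.002,0,0,0,0.002,0]' |grep -A9 ee_pos; python3 inch.py '[0,0,0,0,0,0,0,0,0,0,0,0]' 0.06|grep -A9 ee_pos; python3 inch.py '[0,0,-0.03,0,0,0,-0.08,0,0,0,-0.13,0,-0.05,-0.03,-0.17,0,-0.10,-0.08,-0.2,0,-0.15,-0.13,-0.2,0,-0.17,-0.15,-0.2,0,-0.17,-0.15,-0.2,0]' |head -2;python3 inch.py '[0,0,0,0,0,0,0,0,0,0,0,0]'|head -2; python3 - <<'E'
from h import *
snap('wrist','fw'); snap('side','fs'); snap('top','ft')
a=cv2.imread('pics/ft.png')[143:243,225:450]; b=cv2.imread('pics/fs.png')[125:325,150:375]
a=cv2.resize(a,(640,284),interpolation=cv2.INTER_CUBIC); b=cv2.resize(b,(355,316),interpolation=cv2.INTER_CUBIC)
m=np.zeros((600,640,3),np.uint8); m[:284]=a; m[284:,:355]=b; m[284:498,355:]=cv2.resize(cv2.imread('pics/fw.png'),(285,214))
cv2.imwrite('pics/fin.png',cv2.convertScaleAbs(m,alpha=1.4))
E
```

```text
ee_pos: [0.6507, 0.1908, 0.0047]
tcp_rot: [[-0.132, 0.991, 0.001], [0.991, 0.132, -0.0], [-0.0, 0.001, -1.0]]
force: [-0.7, -0.9, 4.4]
gripper_width: 0.0469
grip_force: 41.8
ee_pos: [0.6502, 0.1906, 0.0036]
tcp_rot: [[-0.132, 0.991, -0.0], [0.991, 0.132, -0.0], [-0.0, -0.0, -1.0]]
force: [0.2, -1.1, 0.7]
gripper_width: 0.0601
grip_force: 0.0
t: 36.35
ee_pos: [0.5221, -0.0031, 0.2036]
t: 36.72
ee_pos: [0.5243, 0.0039, 0.2037]
```

View pics/fin.png

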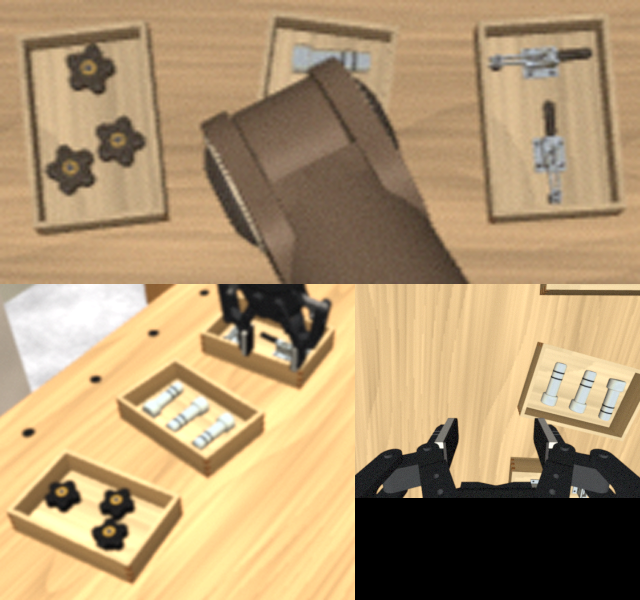

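The final picture shows three knobs upright in the left tray, with the new ones at (118,140) and (70,167). Three dogs lie flat in the middle tray, seen in the side and wrist tiles. The clamp stands on its base at (550,155), and the gripper is clear of everything. Handing in.

```bash
python3 -c "
from rig import arm
s=arm.sense();print(s['t'],abs(s['qvel']).max(),s['force']);print(arm.close_job())"
```

```text
36.875 0.0066236113083110795 [0.32028877 0.52748841 0.34123554]
the job is handed in; nothing more can be done
None
```

I put both knobs, both dogs and the clamp in their own trays and let go of them, then handed the job in at about 37 s; the last pictures show every piece in place, but the hand-in gave no verdict.

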